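# Lock the florist's caddy onto its wall-cleat stand

### The job

Hang the sage-green caddy on the white and brass stand: tip its top towards the stand so its angled rear strip goes over the upright brass cleat, let it down gently until the strip bears on the cleat, and, still holding it, swing its foot in so that the heel passes under the black bar and the caddy hangs locked: upright, square, resting on the cleat, about in the middle. Then let go. The rail's height differs every time and is not told, so feel or look for it; do not bang or force anything, and leave the other things on the table alone.

Things in the scene. Friction and masses are not known exactly. Their poses are not given: they have to be found in the camera images.
- caddy: Loose sage-green open caddy, 0.25 to 0.5 kg, 80 mm deep (x), 110 wide (y). Origin: centre of its underside; z up, +x to its front, rear at -x. Rear wall (outer face x = -40) 88 mm high, front wall 66, side walls 70. A wooden grip post 24 (x) by 40 (y) rises from its middle to z = 160; pens and sticks in it stay below z = 105.
- caddy_grip (a point): Centre of the caddy's grip post at a good height to hold it: z = 145 mm in the caddy's frame.
- strip_root (a point): Where the steel strip's underside leaves the caddy's rear face: x = -40, y = 0, z = 80 mm in the caddy's frame. The strip, 4 thick, 90 wide (y), 34 long, slopes from here down and rearward at 45 degrees when the caddy is upright; strip and rear wall form the V that sits on the cleat. At the foot of the rear wall a steel heel sticks out: x -50 to -40, z 0 to 6, 90 wide.
- strip_tip (a point): Middle of the strip's free lower edge, on its underside: x = -64, y = 0, z = 56 mm in the caddy's frame.
- stand: Fixed stand: dark base plate x -75 to +35, y -95 to +95, 8 mm thick; two posts (x -29 to -17, y +/-62, 150 high) carry a white and brass rail, y -80 to +80. Origin: on the table; z up, +x the side the caddy hangs on, y along the rail. The rail is clamped, rigid, at a height that differs each time and is NOT in this pose: the cleat's top edge is at z = E, E from 110 to 150 mm.
- below_edge (a point): Point on the table below the front of the cleat's top edge: x = 30, y = 0, z = 0 in the stand's frame (tells nothing of E). The cleat is an upright brass blade, x 27 to 30, top at z = E, 42 deep; 39 mm free space behind it to the white panel (front x = -12, top E + 5). Black keeper bar: front face x = 30, z E - 63 to E - 52. The heel ends under this bar, so the upright caddy cannot be lowered past it.
- hang_spot (a point): Point on the table below where the hung caddy's origin ends: x = 70, y = 0, z = 0 in the stand's frame. Hung, its axes are parallel to the stand's, origin at z = E - 77, strip on the cleat's rear top corner, rear wall on cleat and bar, heel 8 mm under the bar. Tipped about 17 degrees (top towards the stand, heel out in front of the bar) it can come down over the cleat from above, then swing in about the cleat.
- tulips: Bystander: pale vase with tulips, vase 80 mm across and 100 high, flowers to 245 mm and 70 mm out from its axis; origin at the centre of its underside.
- spool: Bystander: lilac ribbon spool lying flat, 64 mm across, 34 high; origin at the centre of its underside.
- snips: Bystander: flower snips lying flat, 160 mm long along x, 40 wide, 13 high; origin at table height near the pivot.
- pot: Bystander: terracotta pot, 84 mm across, 70 high; origin at the centre of its underside.

How it is judged (in metres and radians):
On the way, in this order (a step that is already met when the one before it is completed fails the run):
1. the caddy, tipped by at least 5 degrees and held, bears with at least 1 N on the stand with its strip's edge behind the cleat (angle between caddy's own z axis and vertical above 0.09 rad and x of strip_tip in the frame of stand between -0.012 and 0.024 m and y of strip_tip in the frame of stand between -0.04 and 0.04 m and contact force between caddy and stand above 1 N and contact force between the fingers and caddy above 1 N), for 0.05 s.
2. the caddy is swung upright into its hanging place and bears on the stand with at least 1 N while still held by the fingers (angle between caddy's own z axis and vertical below 0.06 rad and x of caddy in the frame of stand below 0.0745 m and contact force between caddy and stand above 1 N and contact force between the fingers and caddy above 1 N), for 0.1 s.
At the end, for the whole second after the job is handed in: The caddy hangs clear of the table from the stand's cleat (origin 24 to 78 mm up, 66 to 74.5 mm in front of the stand's origin, within 25 mm of the rail's middle), upright and square to the stand within 0.06 rad, at rest, let go of (x of caddy in the frame of stand between 0.066 and 0.0745 m and y of caddy in the frame of stand between -0.025 and 0.025 m and height (world z) of caddy between 0.024 and 0.078 m and angle between caddy's own z axis and vertical below 0.06 rad and angle between the x axis of caddy and the x axis of stand, either way round below 0.06 rad and contact force between caddy and stand above 1 N and linear speed of caddy below 0.01 m/s and contact force between the fingers and caddy below 0.05 N); the robot touches nothing.
It fails at once if the caddy is pressed, wedged or knocked against the stand with more than 45 N, all its contacts added up (contact force between caddy and stand above 45 N).
It fails at once if the arm or fingers push the stand with more than 15 N (contact force between any of the arm, the fingers and stand above 15 N).
It fails at once if a bystander is moved by more than 15 mm (distance of any of tulips, spool, snips, pot from where it was at the start of the episode above 0.015 m).
It also fails if it takes over 54 s, if anything falls off the work surface, if the arm or the gripper's body presses on something with over 40 N, if the wrist force passes 120 N, or if a joint passes its speed limit or range.

### The arm

A 6-joint arm with a two-finger parallel gripper is mounted at the origin on the work surface. World frame = base frame: x ahead of the robot, y to its left, z up, the work surface at z = 0. Lengths are in m, angles in degrees, forces in N, time in s.
With the tool pointing down it reaches from about 0.4 to 0.825 m from the base axis. Payload 7 kg.
Tool frame: the origin (TCP) lies midway between the tips of the shut fingers; the grasp point (between the pads) lies 19 mm behind it; z points along the fingers, y is the line along which they close (so a half turn about z gives the same grasp; the last joint's range is limited). The gripper opens to 88 mm and grips with 3 to 60 N. Pads are 19 mm wide; open, the fingers measure 130 mm over their backs; the gripper's body (78 mm by 193 mm) begins 47 mm behind the grasp point.
Start: joints at [91.908, 20.546, 0.682, 0, -70.136, -16.507], TCP at [0.17, 0.653, 0.187] pointing down, gripper open.
Joint ranges: [-176.03, 176.03], [-82.01, 121.73], [-58.28, 71.71], [-173.87, 95.51], [-174.79, -0.11], [-173.66, 173.66]. Speed limits (degrees/s): [136.94, 136.94, 172.46, 180, 180, 180].

### API

Orientations are given as [roll, pitch, yaw] about the fixed x, y, z axes, in that order (R = Rz(yaw) Ry(pitch) Rx(roll)).
In Python, from plant import ctrl, viewer, close_job gives the robot as it stands. The module is installed in compiled form; this text tells all that it offers.
- The arm moves only by the tool step_arm, never from a script. Its argument "moves" is a list that holds one entry, the list of rows, each a list of 5 numbers: the shift along the world's x, y, z in cm, then the turn about the world's z in rad, then the finger opening in cm, from 0 to 8.76. In form: [[[tx, ty, tz, twist, grip], ...]]. A call has 1 to 10 rows; each row shifts and turns the commanded pose from where the row before left it; what a row does not reach is not made up. A row lasts 1/10 s, in which the tool goes at most 50 mm and 8.59 degrees, less where a joint would pass 70% of its speed; a pose out of reach is approached as far as the arm can. A call with a gripper value outside its range is refused whole. The fingers move at their own pace and stop on an object; the grip force is fixed at half the most. Time passes only in rows, so rows that do not move let the fingers close. It gives the time, the measured TCP pose, the force, the opening and the grip force at its end, in the units of the state.
- ctrl.get_obs(): the state, without advancing time (a new reading comes with each control period).
- viewer.snapshot(name): name is "scene" or "top" or "wrist"; returns (picture, depth): 400x640x3 uint8, blue, green, red; 400x640 float32, m along the optical axis (not along the pixel's ray), 0 where there is no reading.
- viewer.camera_info(name): a dict with "camera_matrix" (3x3 intrinsics, pixels), "eye" and "orientation" of the camera in the world. Camera axes: x right, y down, z forward; pixel columns grow to the right and rows downward; lengths in m; the calibration is good to about 2 mm. The wrist camera is an equidistant fisheye: a pixel r from the principal point sees the ray r / f radians off the axis. A picture is of the moment at which its call begins: read the wrist's pose just before it. camera_info takes no time and is no camera call; for the wrist camera it gives the pose at the moment of the call.
- close_job(): hands the job in; it is judged then, once.
The state is a dict: "clock": time; "joint_pos": joint angles; "qvel": joint speeds; "tau": joint torques, N m; "tool_pos": TCP position; "orientation": TCP orientation; "force": force on the tool from outside, world axes, zero at the start; "moment": the same for the moment, N m; "opening": finger opening in m; "gripper_force": force on a finger pad.
Only numpy, scipy, OpenCV 4.12 (cv2) and the standard library are available. Lean on these libraries where they do the work, as an engineer would, in place of code of your own. Each camera call takes 0.05 s, during which the arm holds its last target. There are 200 camera calls.

## Working session

There is one attempt and no reset: what is moved stays moved. The work goes in short steps, Python scripts to look and compute and a tool call to move; the robot and the scene stay as the last step left them, time stands still between calls to the robot, and variables do not carry over. Pictures are saved under pics/ and viewed, at most 10 in all, crops included, and the job is handed in when it is done.

Besides the shell and the picture viewer there is one more tool, called after "Request:" in YAML: its name, and indented under it one key for each argument. step_arm: Moves the arm, as the interface text tells. Its arguments: {"type":"object","properties":{"moves":{"type":"array","items":{"type":"array","items":{"type":"array","items":{"type":"number"}}}}},"required":["moves"]}

```bash
mkdir -p pics; cat > h.py <<'E'
import numpy as np,cv2
from plant import ctrl,viewer
def snap(n,tag):
    i=viewer.camera_info(n);p,d=viewer.snapshot(n);cv2.imwrite(f'pics/{tag}.png',p);np.savez(f'pics/{tag}.npz',p=p,d=d,K=i['camera_matrix'],e=i['eye'],R=np.array(i['orientation']));return p,d,i
E
python3 - <<'E'
from h import *
for n in("scene","top"):
    p,d,i=snap(n,n+'0');print(n,i,d.min(),d.max())
print(ctrl.get_obs())
E
```

```text
scene {'camera_matrix': array([[466.71733538,   0.        , 326.10611423],
       [  0.        , 466.71733538, 201.76451059],
       [  0.        ,   0.        ,   1.        ]]), 'eye': array([1.35550461, 0.45775258, 0.94539824]), 'orientation': array([-1.30853540e+02, -1.11793637e-01,  1.20341237e+02])} 0.0 3.9998846
top {'camera_matrix': array([[497.25083457,   0.        , 318.5065837 ],
       [  0.        , 497.25083457, 202.10077382],
       [  0.        ,   0.        ,   1.        ]]), 'eye': array([ 4.26063284e-01, -6.05502359e-04,  1.40736838e+00]), 'orientation': array([-174.53408164,   -0.44894583,  -88.59400042])} 0.0 2.2870464
{'clock': 0.1, 'joint_pos': array([ 9.19068093e+01,  2.05887365e+01,  6.37385581e-01, -1.63354689e-02,
       -7.01342836e+01, -1.65055067e+01]), 'qvel': array([-0.02184981, -0.09801428,  0.00561452,  0.14394809, -0.00379455,
       -0.00122441]), 'tau': array([-7.48153343e-04, -5.84164488e+01,  2.93749738e+01,  7.01553851e+00,
        1.01087141e-02, -5.34005301e-05]), 'tool_pos': array([0.17006394, 0.65271062, 0.18619251]), 'orientation': array([ 1.79913531e+02, -9.60729353e-03, -1.46042526e+01]), 'force': array([ 0.10579825,  0.18016223, -0.57672341]), 'moment': array([-0.02460382,  0.00484898, -0.01475043]), 'gripper_force': 0.0, 'opening': 0.08771442286112313}
```

View pics/scene0.png

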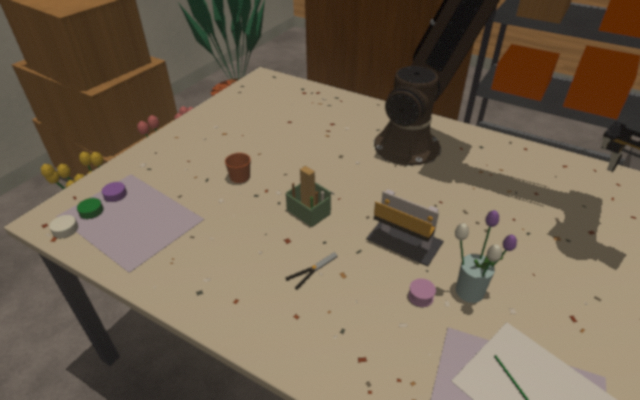

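View pics/top0.png

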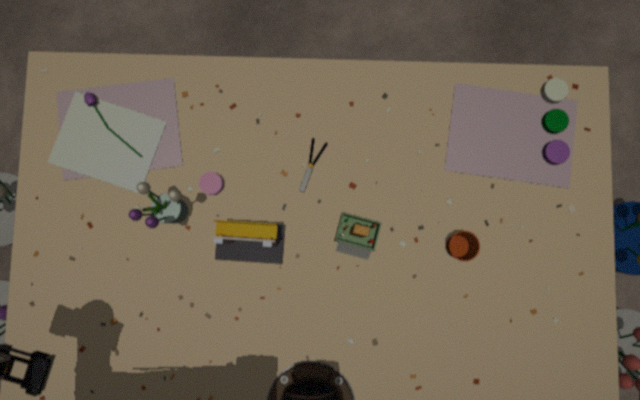

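```bash
cat >> h.py <<'E'
from scipy.spatial.transform import Rotation as Ro
def load(t): return np.load(f'pics/{t}.npz')
def rays(z,uv,fish=False):
    K=z['K'];uv=np.atleast_2d(uv).astype(float);q=(uv-[K[0,2],K[1,2]])/[K[0,0],K[1,1]]
    if fish:
        r=np.linalg.norm(q,axis=1)+1e-9;v=np.c_[q*(np.sin(r)/r)[:,None],np.cos(r)]
        return v
    return np.c_[q,np.ones(len(q))]
def RM(z): return Ro.from_euler('xyz',z['R'],degrees=True).as_matrix()
def plane(z,uv,h,fish=False):
    v=rays(z,uv,fish)@RM(z).T;return z['e']+v*((h-z['e'][2])/v[:,2])[:,None]
def cloud(z,fish=False):
    H,W=z['d'].shape;vv,uu=np.mgrid[:H,:W];v=rays(z,np.c_[uu.ravel(),vv.ravel()],fish)
    v=v/v[:,2:3]; P=z['e']+(v*z['d'].reshape(-1,1))@RM(z).T; P[z['d'].ravel()==0]=np.nan
    return P.reshape(H,W,3)
E
python3 - <<'E'
from h import *
for t in('top0','scene0'):
    z=load(t);P=cloud(z);hsv=cv2.cvtColor(z['p'],cv2.COLOR_BGR2HSV);h,s,v=[hsv[...,i].astype(int) for i in range(3)]
    print(t,'table z',np.nanmedian(P[150:200,400:440,2]) if t=='top0' else np.nanmedian(P[280:320,150:200,2]))
    if t=='top0': roiS=(slice(205,270),slice(205,295));roiC=(slice(205,262),slice(325,390))
    else: roiS=(slice(185,265),slice(360,450));roiC=(slice(160,228),slice(280,338))
    for nm,roi,m in(('brass',roiS,(h>15)&(h<30)&(s>170)&(v>90)),('white',roiS,(s<60)&(v>100)),('plate',roiS,(v<60)),('green',roiC,(h>38)&(h<85)&(s>40)),('post',roiC,(h>8)&(h<22)&(s>120))):
        k=np.zeros(h.shape,bool);k[roi]=m[roi];Q=P[k];Q=Q[~np.isnan(Q[:,0])]
        if len(Q)<8: print(nm,len(Q));continue
        ys,xs=np.nonzero(k);print(nm,len(Q),'px',xs.min(),xs.max(),ys.min(),ys.max(),'med',Q.mean(0).round(4),'z%',np.percentile(Q[:,2],[2,25,50,75,98]).round(3))
        r=cv2.minAreaRect(Q[:,:2].astype(np.float32)*1000);print('   ',np.round(r[0],1),np.round(r[1],1),round(r[2],2))
E
```

```text
top0 table z 0.0002022335532322339
brass 878 px 216 276 221 238 med [0.4748 0.1783 0.1075] z% [0.098 0.102 0.104 0.106 0.147]
    [478. 179.] [157.9  44.5] 86.87
white 204 px 211 273 235 263 med [0.4444 0.1871 0.1405] z% [-0.     0.149  0.15   0.152  0.156]
    [421.1 199.4] [185.9  66. ] 86.19
plate 1179 px 216 283 224 262 med [0.4229 0.1744 0.0113] z% [0.003 0.007 0.009 0.011 0.074]
    [446.  181.3] [184.2 106.6] 87.63
green 814 px 335 380 213 249 med [ 0.4789 -0.1148  0.0243] z% [-0.001  0.004  0.007  0.049  0.09 ]
    [ 477.8 -115.1] [109.1  80.3] 77.17
post 203 px 344 376 224 243 med [ 0.4786 -0.1165  0.1399] z% [0.005 0.142 0.159 0.161 0.164]
    [ 473.9 -123.4] [54.6 91.7] 1.72
scene0 table z 0.00047981039591560304
brass 50 px 378 433 201 234 med [0.4885 0.2246 0.1223] z% [0.104 0.111 0.12  0.136 0.14 ]
    [475.6 187.5] [148.7  41.5] 86.1
white 295 px 366 442 189 262 med [0.4262 0.1788 0.1192] z% [-0.001  0.14   0.149  0.151  0.153]
    [372.7 164.6] [283.3 207.1] 13.3
plate 1077 px 369 430 216 262 med [0.477  0.1791 0.0249] z% [0.004 0.007 0.009 0.011 0.095]
    [459.4 177.6] [167.8  85.1] 88.31
green 724 px 287 329 185 224 med [ 0.5013 -0.0971  0.0444] z% [0.009 0.027 0.046 0.061 0.083]
    [ 480.8 -113.6] [114.8  82.9] 75.77
post 367 px 293 317 167 205 med [ 0.4877 -0.1091  0.1103] z% [0.045 0.081 0.11  0.144 0.162]
    [ 483.3 -116. ] [79.7 25.6] 88.86
```

Request:
step_arm:
  moves:
    - [[0,0,5,0,8.7],[0,0,5,0,8.7],[1,-3,3.5,0,8.7],[1,-3,3.5,0,8.7],[2,-4.5,0,0,8.7],[2,-4.5,0,0,8.7],[2,-4.5,0,0,8.7],[2,-4.5,0,0,8.7],[2,-4.5,0,0,8.7],[2,-4.5,0,0,8.7]]

```text
clock: 1.1
tool_pos: [0.3103, 0.3211, 0.357]
orientation: [-180.0, 0.0, -14.6]
force: [0.9, -0.8, -0.3]
opening: 0.0872
gripper_force: 0.0
```

Request:
step_arm:
  moves:
    - [[2,-4.5,0,0,8.7],[2,-4.5,0,0,8.7],[2,-4.5,0,0,8.7],[2,-4.5,0,0,8.7],[2,-4.5,0,0,8.7],[2,-4.5,0,0,8.7],[2,-4.2,0,0,8.7],[0,0,0,0,8.7],[0,0,0,0,8.7]]

```text
clock: 2.0
tool_pos: [0.4501, 0.0098, 0.3565]
orientation: [180.0, 0.1, -14.8]
force: [0.3, 0.9, 0.0]
opening: 0.0871
gripper_force: 0.0
```

```bash
python3 - <<'E'
from h import *
p,d,i=snap("wrist",'w1');print(i,ctrl.get_obs()['tool_pos'],(d==0).mean())
snap("top","top1")
E
```

```text
{'camera_matrix': array([[309.70691629,   0.        , 317.44635131],
       [  0.        , 309.70691629, 199.30462766],
       [  0.        ,   0.        ,   1.        ]]), 'eye': array([ 0.5176056 , -0.00815312,  0.55431976]), 'orientation': array([ 1.64854551e+02, -3.11757349e-02, -1.04783043e+02])} [0.44991337 0.0108972  0.35665558] 0.03734375
```

View pics/w1.png

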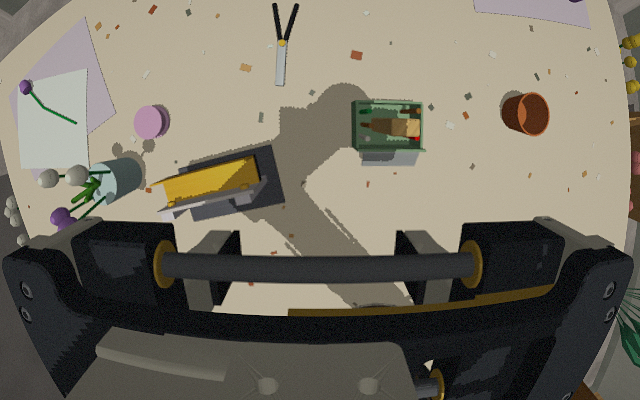

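```bash
python3 - <<'E'
from h import *
z=load('w1');P=cloud(z,True);hsv=cv2.cvtColor(z['p'],cv2.COLOR_BGR2HSV);h,s,v=[hsv[...,i].astype(int) for i in range(3)]
T=load('top1');PT=cloud(T)
print('table',np.nanmedian(P[60:80,200:260,2]),np.nanmedian(P[170:190,480:520,2]))
def rect(nm,Q):
    r=cv2.minAreaRect(Q[:,:2].astype(np.float32)*1000);print(nm,len(Q),np.round(r[0],1),np.round(r[1],1),round(r[2],2),'z',np.median(Q[:,2]).round(4))
def sel(P,x,y,zz): 
    Q=P.reshape(-1,3);return Q[(Q[:,0]>x[0])&(Q[:,0]<x[1])&(Q[:,1]>y[0])&(Q[:,1]<y[1])&(Q[:,2]>zz[0])&(Q[:,2]<zz[1])]
for n,C in(('w',P),('t',PT)):
    print(n)
    S=sel(C,(.36,.54),(.06,.30),(.004,.3));
    print(np.histogram(S[:,2],bins=np.arange(0,.17,.004)))
    rect('rail>90',sel(C,(.36,.54),(.06,.30),(.095,.3)))
    rect('brassfloor',sel(C,(.36,.54),(.06,.30),(.098,.109)))
    rect('top',sel(C,(.36,.54),(.06,.30),(.148,.16)))
    rect('cleat',sel(C,(.465,.54),(.06,.30),(.12,.16)))
    rect('plate',sel(C,(.36,.54),(.06,.30),(.006,.012)))
    rect('cad',sel(C,(.4,.54),(-.2,-.03),(.02,.3)))
    rect('post',sel(C,(.4,.54),(-.2,-.03),(.155,.17)))
    rect('walls',sel(C,(.4,.54),(-.2,-.03),(.06,.075)))
    rect('rear',sel(C,(.4,.54),(-.2,-.03),(.08,.095)))
E
```

```text
table 0.000289666921499232 0.0003393062866768881
w
(array([   0,  928, 1515,    4,    5,    2,    5,    3,    2,    3,    4,
          3,    1,    1,    2,    2,    4,    1,    9,    5,   16,   31,
         40,   66,   14, 1649,  510,   57,   54,   64,   75,   89,  122,
        106,   80,   95,  284,  592,    6,    0,    0,    0]), array([0.   , 0.004, 0.008, 0.012, 0.016, 0.02 , 0.024, 0.028, 0.032,
       0.036, 0.04 , 0.044, 0.048, 0.052, 0.056, 0.06 , 0.064, 0.068,
       0.072, 0.076, 0.08 , 0.084, 0.088, 0.092, 0.096, 0.1  , 0.104,
       0.108, 0.112, 0.116, 0.12 , 0.124, 0.128, 0.132, 0.136, 0.14 ,
       0.144, 0.148, 0.152, 0.156, 0.16 , 0.164, 0.168]))
rail>90 3798 [464.1 180.2] [162.1  60.9] 87.43 z 0.1044
brassfloor 2183 [464.6 180.2] [162.1  59.7] 87.45 z 0.1033
top 598 [443. 181.] [160.3  18.7] 87.72 z 0.1503
cleat 355 [492.1 178.4] [160.1   4.6] 87.5 z 0.1447
plate 2398 [443.7 181. ] [191.  111.7] 87.53 z 0.0083
cad 3081 [ 465.5 -113.7] [112.3 108.2] 76.57 z 0.0727
post 520 [ 479. -117.] [40.7 23.4] 74.33 z 0.1601
walls 1012 [ 466.  -114.1] [112.1 107.6] 75.22 z 0.067
[... 358 characters left out ...]
52, 0.056, 0.06 , 0.064, 0.068,
       0.072, 0.076, 0.08 , 0.084, 0.088, 0.092, 0.096, 0.1  , 0.104,
       0.108, 0.112, 0.116, 0.12 , 0.124, 0.128, 0.132, 0.136, 0.14 ,
       0.144, 0.148, 0.152, 0.156, 0.16 , 0.164, 0.168]))
rail>90 169 [490.1 233.9] [28.1 71.4] 23.16 z 0.1049
brassfloor 123 [487.6 239.1] [24.8 61.1] 25.85 z 0.1035
top 11 [493.  225.2] [50.8  2.8] 87.56 z 0.1492
cleat 41 [493.1 227.2] [63.4  3. ] 87.42 z 0.1456
plate 26 [524.2 240.7] [ 59.3 160. ] 28.65 z 0.0067
cad 463 [ 464.1 -116.3] [104.2 106.8] 76.65 z 0.0703
post 85 [ 477.7 -116.6] [39.1 23.9] 77.08 z 0.1605
walls 170 [ 464.6 -116.3] [104.4 105.9] 76.39 z 0.0671
rear 63 [ 473.7 -132.8] [107.7  55.9] 27.71 z 0.0863
```

Request:
step_arm:
  moves:
    - [[0.9,-4.2,-2,0.026,8.7],[0.9,-4.3,-2,0,8.7],[1,-4.3,-2,0,8.7],[0,0,-4,0,8.7],[0,0,-4,0,8.7],[0,0,-4,0,8.7],[0,0,-3,0,8.7],[0,0,-2.1,0,8.7],[0,0,0,0,8.7],[0,0,0,0,8.7]]

```text
clock: 3.1
tool_pos: [0.4787, -0.1157, 0.1268]
orientation: [180.0, -0.0, -13.0]
force: [-1.1, 0.2, 0.0]
opening: 0.0871
gripper_force: 0.0
```

Request:
step_arm:
  moves:
    - [[0,0,0,0,3.5],[0,0,0,0,3.5],[0,0,0,0,3.5],[0,0,0,0,3.5],[0,0,0,0,3.5]]

```text
clock: 3.6
tool_pos: [0.4783, -0.1169, 0.1263]
orientation: [-180.0, -0.0, -13.1]
force: [-0.3, -0.3, -0.3]
opening: 0.0528
gripper_force: 0.0
```

Request:
step_arm:
  moves:
    - [[0,0,0,0,3],[0,0,0,0,3],[0,0,0,0,3],[0,0,0,0,3],[0,0,1,0,3],[0,0,2.5,0,3],[0,0,3,0,3],[0,0,3,0,3],[0,0,2,0,3],[0,0,1,0,3]]

```text
clock: 4.6
tool_pos: [0.479, -0.1169, 0.2539]
orientation: [-180.0, -0.2, -13.1]
force: [0.4, 1.7, -0.1]
opening: 0.03
gripper_force: 0.0
```

Request:
step_arm:
  moves:
    - [[0.8,2,0,0.02,3],[0.8,3,0,0.02,3],[0.8,3.5,0,0.025,3],[0.8,3.5,0,0.025,3],[0.8,3.5,0,0.025,3],[0.8,3.5,0,0.025,3],[0.8,3.5,0,0.025,3],[0.8,3.3,0,0.02,3],[0.8,2.2,0,0,3],[0.8,1.3,0,0,3]]

```text
clock: 5.6
tool_pos: [0.5583, 0.1777, 0.2506]
orientation: [180.0, 0.0, -2.5]
force: [0.2, -0.9, 0.1]
opening: 0.0306
gripper_force: 0.0
```

```bash
python3 - <<'E'
from h import *
snap("scene","s2");snap("wrist","w2");o=ctrl.get_obs();print({k:np.round(o[k],4) for k in('clock','tool_pos','orientation','force','moment','opening','gripper_force')})
p=cv2.imread('pics/s2.png')[60:260,300:500];cv2.imwrite('pics/s2c.png',cv2.resize(p,(800,600)[:1]+(800,) if 0 else (600,600)))
E
```

```text
{'clock': np.float64(5.7), 'tool_pos': array([0.5588, 0.1772, 0.2502]), 'orientation': array([ 1.799444e+02,  6.310000e-02, -2.470800e+00]), 'force': array([ 0.2929, -0.0646,  0.3355]), 'moment': array([-0.0953,  0.047 , -0.0108]), 'opening': np.float64(0.0302), 'gripper_force': np.float64(0.0)}
```

View pics/s2c.png

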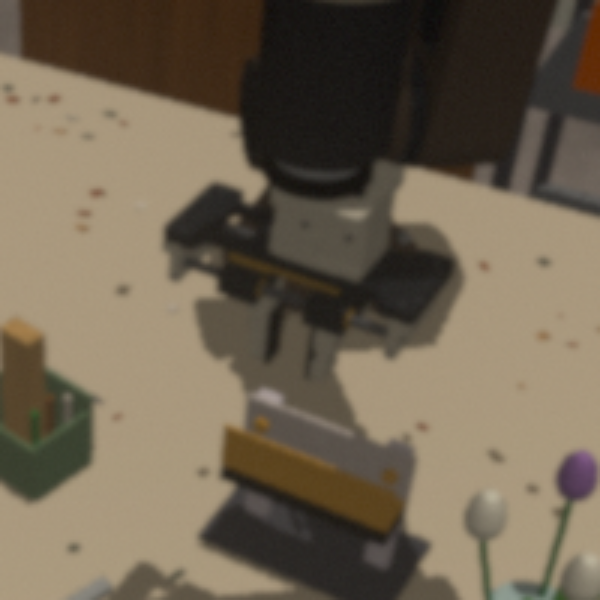

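```bash
python3 - <<'E'
from h import *
def rect(nm,Q):
    if len(Q)<5: print(nm,len(Q));return
    r=cv2.minAreaRect(Q[:,:2].astype(np.float32)*1000);print(nm,len(Q),np.round(r[0],1),np.round(r[1],1),round(r[2],2),'z',np.median(Q[:,2]).round(4),Q.mean(0).round(4))
def sel(P,x,y,zz): 
    Q=P.reshape(-1,3);return Q[(Q[:,0]>x[0])&(Q[:,0]<x[1])&(Q[:,1]>y[0])&(Q[:,1]<y[1])&(Q[:,2]>zz[0])&(Q[:,2]<zz[1])]
snap("top","t2")
for t,f in(('s2',0),('w2',1),('t2',0)):
    C=cloud(load(t),f);print(t)
    rect('cad',sel(C,(.4,.56),(-.2,-.03),(.02,.3)))
    rect('post',sel(C,(.4,.56),(-.2,-.03),(.155,.17)))
    rect('postside',sel(C,(.4,.56),(-.2,-.03),(.11,.15)))
E
```

```text
s2
cad 1539 [ 468.8 -110.6] [116.3 111.6] 74.24 z 0.0655 [ 0.489  -0.1051  0.0741]
post 85 [ 482.1 -114.3] [40.4 24.7] 73.4 z 0.1602 [ 0.4814 -0.1134  0.16  ]
postside 168 [ 486.6 -111.9] [28.8 43.6] 23.38 z 0.1306 [ 0.4876 -0.1095  0.1301]
w2
cad 2898 [ 479.9 -116.4] [113.4  80.1] 76.42 z 0.0622 [ 0.488  -0.1002  0.0631]
post 0
postside 171 [ 485.2 -100. ] [10.7 25.9] 57.22 z 0.1209 [ 0.4842 -0.098   0.1208]
t2
cad 962 [ 465.1 -113.1] [110.5 107. ] 76.37 z 0.0737 [ 0.4604 -0.113   0.0844]
post 148 [ 477.8 -116.2] [39.9 23.6] 75.57 z 0.1602 [ 0.4777 -0.1159  0.1603]
postside 19 [ 471.8 -106.1] [37.5 15.5] 43.72 z 0.1366 [ 0.4729 -0.1052  0.1337]
```

View pics/w2.png

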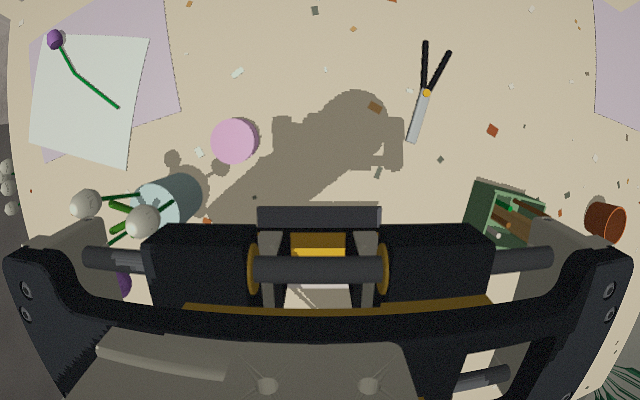

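Request:
step_arm:
  moves:
    - [[-0.8,-2.3,0,-0.02,8.7],[-0.8,-3.5,0,-0.025,8.7],[-0.8,-3.5,0,-0.025,8.7],[-0.8,-3.5,0,-0.025,8.7],[-0.8,-3.5,0,-0.025,8.7],[-0.8,-3.5,0,-0.025,8.7],[-0.8,-3.5,0,-0.02,8.7],[-0.8,-3,0,-0.02,8.7],[-0.8,-2,0,0,8.7],[-0.8,-1.0,0,0,8.7]]

```text
clock: 6.75
tool_pos: [0.4764, -0.1195, 0.2513]
orientation: [-180.0, -0.0, -13.3]
force: [0.1, -0.1, 0.6]
opening: 0.0868
gripper_force: 0.0
```

Request:
step_arm:
  moves:
    - [[0,0,-3,0,8.7],[0,0,-4,0,8.7],[0,0,-3,0,8.7],[0,0,-2.5,0,8.7],[0,0,0,0,3],[0,0,0,0,3],[0,0,0,0,3],[0,0,0,0,3],[0,0,0,0,3],[0,0,0,0,3]]

```text
clock: 7.75
tool_pos: [0.4785, -0.1167, 0.1267]
orientation: [-180.0, -0.1, -13.1]
force: [-0.3, 0.3, 0.5]
opening: 0.0444
gripper_force: 0.0
```

Request:
step_arm:
  moves:
    - [[0,0,0,0,3],[0,0,0,0,3],[0,0,0,0,3]]

```text
clock: 8.05
tool_pos: [0.4781, -0.1168, 0.126]
orientation: [180.0, 0.0, -13.1]
force: [0.4, 0.3, -0.6]
opening: 0.0304
gripper_force: 0.0
```

```bash
python3 - <<'E'
from h import *
snap("wrist","w3");o=ctrl.get_obs();print({k:np.round(o[k],4) for k in('clock','tool_pos','orientation','force','moment','opening','gripper_force')})
E
```

```text
{'clock': np.float64(8.1), 'tool_pos': array([ 0.4781, -0.1168,  0.126 ]), 'orientation': array([ 1.799989e+02,  4.500000e-03, -1.310690e+01]), 'force': array([0.6716, 0.7261, 0.3791]), 'moment': array([ 0.0238, -0.0186, -0.0202]), 'opening': np.float64(0.0302), 'gripper_force': np.float64(0.0)}
```

View pics/w3.png

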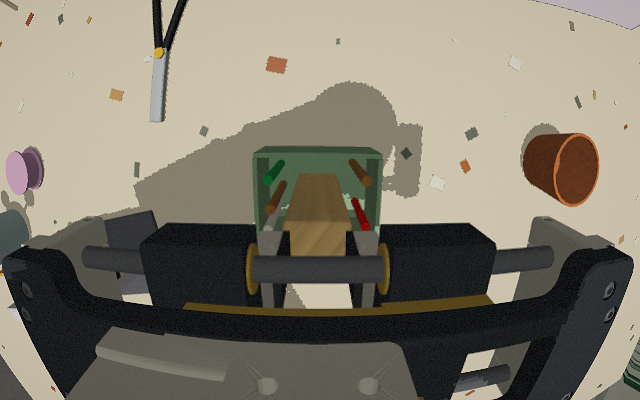

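```bash
python3 - <<'E'
from h import *
z=load('w3');C=cloud(z,True);tp=np.array([.4781,-.1168,0]);a=np.deg2rad(-13.2)
R=np.array([[np.cos(a),np.sin(a),0],[-np.sin(a),np.cos(a),0],[0,0,1]])
L=((C-tp)@R.T*1000)
for v in(180,200,220,240,250,260,290,300):
    print(v,[(u,z['p'][v,u].tolist(),np.round(L[v,u]).tolist()) for u in(272,280,287,295,320,345,352,358,368)])
E
```

```text
180 [(272, [40, 90, 9], [23.0, 34.0, 95.0]), (280, [70, 96, 77], [5.0, 39.0, 5.0]), (287, [74, 99, 81], [4.0, 32.0, 4.0]), (295, [75, 99, 76], [4.0, 23.0, 3.0]), (320, [51, 80, 101], [13.0, -3.0, 46.0]), (345, [74, 100, 78], [5.0, -29.0, 4.0]), (352, [71, 98, 76], [4.0, -37.0, 3.0]), (358, [79, 105, 81], [5.0, -43.0, 5.0]), (368, [33, 67, 93], [25.0, -37.0, 104.0])]
200 [(272, [23, 47, 66], [5.0, 36.0, 86.0]), (280, [84, 90, 94], [-15.0, 39.0, 13.0]), (287, [77, 97, 81], [-17.0, 32.0, 6.0]), (295, [51, 79, 96], [13.0, 16.0, 114.0]), (320, [47, 78, 98], [13.0, -2.0, 114.0]), (345, [145, 179, 152], [-17.0, -30.0, 3.0]), (352, [6, 8, 95], [-15.0, -37.0, 12.0]), (358, [31, 48, 83], [-17.0, -44.0, 4.0]), (368, [47, 64, 54], [-11.0, -51.0, 28.0])]
220 [(272, [83, 91, 92], [-15.0, 38.0, 77.0]), (280, [53, 71, 55], [-34.0, 38.0, 22.0]), (287, [48, 81, 99], [12.0, 17.0, 157.0]), (295, [48, 78, 96], [13.0, 12.0, 158.0]), (320, [51, 86, 104], [12.0, -2.0, 157.0]), (345, [52, 78, 100], [12.0, -16.0, 156.0]), (352, [55, 70, 56], [-35.0, -36.0, 19.0]), (358, [19, 32, 83], [-17.0, -36.0, 70.0]), (3
[... 1303 characters left out ...]
5, 121, 131], [-131.0, 36.0, 1.0]), (295, [156, 179, 188], [-132.0, 27.0, 0.0]), (320, [174, 196, 205], [-132.0, -4.0, -1.0]), (345, [173, 196, 205], [-132.0, -34.0, -0.0]), (352, [20, 22, 24], [-3.0, -15.0, 208.0]), (358, [22, 24, 22], [-0.0, -17.0, 212.0]), (368, [73, 79, 83], [8.0, -19.0, 224.0])]
300 [(272, [79, 87, 87], [-4.0, 19.0, 215.0]), (280, [17, 11, 19], [-5.0, 16.0, 212.0]), (287, [111, 129, 138], [-147.0, 37.0, -0.0]), (295, [111, 128, 137], [-147.0, 27.0, 0.0]), (320, [172, 196, 205], [-146.0, -4.0, 0.0]), (345, [173, 195, 204], [-146.0, -35.0, 1.0]), (352, [38, 42, 44], [-8.0, -16.0, 208.0]), (358, [30, 22, 21], [-5.0, -18.0, 212.0]), (368, [74, 83, 84], [4.0, -19.0, 227.0])]
```

```bash
python3 - <<'E'
from h import *
snap("scene","s3")
for t,c in(('s2',(.5588,.1772)),('s3',(.4781,-.1168))):
    C=cloud(load(t)).reshape(-1,3);Q=C[(abs(C[:,0]-c[0])<.06)&(abs(C[:,1]-c[1])<.05)&(C[:,2]>.152)]
    Q=Q[np.argsort(Q[:,2])];print(t,len(Q),Q[:40:2].round(3).tolist())
    print(np.histogram(Q[:,2],bins=np.arange(.15,.4,.01))[0])
E
```

```text
s2 8147 [[0.565, 0.159, 0.291], [0.551, 0.163, 0.291], [0.564, 0.193, 0.292], [0.567, 0.162, 0.293], [0.568, 0.155, 0.294], [0.547, 0.163, 0.294], [0.569, 0.197, 0.294], [0.569, 0.2, 0.295], [0.568, 0.202, 0.296], [0.547, 0.21, 0.296], [0.564, 0.161, 0.296], [0.568, 0.162, 0.296], [0.568, 0.204, 0.296], [0.565, 0.21, 0.297], [0.568, 0.157, 0.297], [0.554, 0.21, 0.297], [0.568, 0.194, 0.298], [0.567, 0.16, 0.298], [0.569, 0.15, 0.298], [0.565, 0.193, 0.298]]
[  0   0   0   0   0   0   0   0   0   0   0   0   0   0  46  70  71  72
  83  21  13 133 252 212]
s3 5638 [[0.476, -0.098, 0.153], [0.476, -0.095, 0.154], [0.489, -0.126, 0.154], [0.493, -0.104, 0.154], [0.491, -0.118, 0.155], [0.493, -0.11, 0.155], [0.49, -0.115, 0.155], [0.49, -0.112, 0.156], [0.486, -0.131, 0.156], [0.487, -0.124, 0.157], [0.482, -0.123, 0.157], [0.483, -0.097, 0.157], [0.478, -0.126, 0.157], [0.492, -0.104, 0.158], [0.471, -0.12, 0.158], [0.489, -0.132, 0.158], [0.487, -0.101, 0.158], [0.492, -0.101, 0.159], [0.496, -0.098, 0.159], [0.487, -0.117, 0.159]]
[ 52  35  56  51  43  42  29  17  36  94 164  62 102  90  93  65  38  90
 210 124  21 124 135 135]
```

Request:
step_arm:
  moves:
    - [[0,0,0,0,8.7],[0,0,0,0,8.7],[0,0,0,0,8.7],[0,0,0,0,8.7],[0,0,-1,0,8.7],[0,0,-1.2,0,8.7],[0,0,-1,0,8.7],[0,0,-1,0,8.7],[0,0,0,0,3],[0,0,0,0,3]]

```text
clock: 9.15
tool_pos: [0.478, -0.1169, 0.0837]
orientation: [180.0, 0.0, -13.1]
force: [0.1, -0.2, 0.0]
opening: 0.0764
gripper_force: 0.0
```

Request:
step_arm:
  moves:
    - [[0,0,0,0,3],[0,0,0,0,3],[0,0,0,0,3],[0,0,0,0,3],[0,0,0,0,3],[0,0,0,0,3],[0,0,0,0,3],[0,0,0,0,3]]

```text
clock: 9.95
tool_pos: [0.4783, -0.1167, 0.0842]
orientation: [-180.0, -0.0, -13.1]
force: [0.0, 0.8, 1.4]
opening: 0.0403
gripper_force: 29.9
```

Request:
step_arm:
  moves:
    - [[0,0,0.5,0,3],[0,0,1,0,3],[0,0,2,0,3],[0,0,2.5,0,3],[0,0,2.5,0,3],[0,0,2,0,3],[0,0,1.3,0,3],[0,0,0.7,0,3],[0,0,0,0,3]]

```text
clock: 10.85
tool_pos: [0.4784, -0.1168, 0.2096]
orientation: [-180.0, -0.1, -13.1]
force: [-0.3, -0.3, -3.7]
opening: 0.0395
gripper_force: 29.9
```

Request:
step_arm:
  moves:
    - [[0.4,1,0,0.02,3],[0.8,2,0,0.02,3],[1,3,0,0.025,3],[1,3.5,0,0.025,3],[1,3.5,0,0.025,3],[1,3.5,0,0.025,3],[1,3.5,0,0.025,3],[0.8,3.5,0,0.02,3],[0.5,2.5,0,0,3],[0.5,2,0,0,3]]

```text
clock: 11.85
tool_pos: [0.5558, 0.1617, 0.2063]
orientation: [179.6, 0.4, -2.4]
force: [-1.6, -9.6, -0.1]
opening: 0.0527
gripper_force: 28.7
```

Request:
step_arm:
  moves:
    - [[0,1,0,0,3],[0,0.3,0,0,3],[0,0,0,0,3],[0,0,0,0,3]]

```text
clock: 12.25
tool_pos: [0.5581, 0.176, 0.2094]
orientation: [-180.0, -0.0, -2.5]
force: [-0.3, -0.4, 0.1]
opening: 0.0302
gripper_force: 0.0
```

```bash
python3 - <<'E'
from h import *
snap("scene","s4");o=ctrl.get_obs();print({k:np.round(o[k],4) for k in('clock','tool_pos','orientation','force','moment','opening','gripper_force')})
p=cv2.imread('pics/s4.png')[60:260,300:500];cv2.imwrite('pics/s4c.png',cv2.resize(p,(600,600)))
E
```

```text
{'clock': np.float64(12.3), 'tool_pos': array([0.5582, 0.1758, 0.2094]), 'orientation': array([-1.799637e+02, -3.610000e-02, -2.530200e+00]), 'force': array([-0.1516, -0.5293, -0.01  ]), 'moment': array([-0.0167,  0.012 ,  0.0091]), 'opening': np.float64(0.03), 'gripper_force': np.float64(0.0)}
```

View pics/s4c.png

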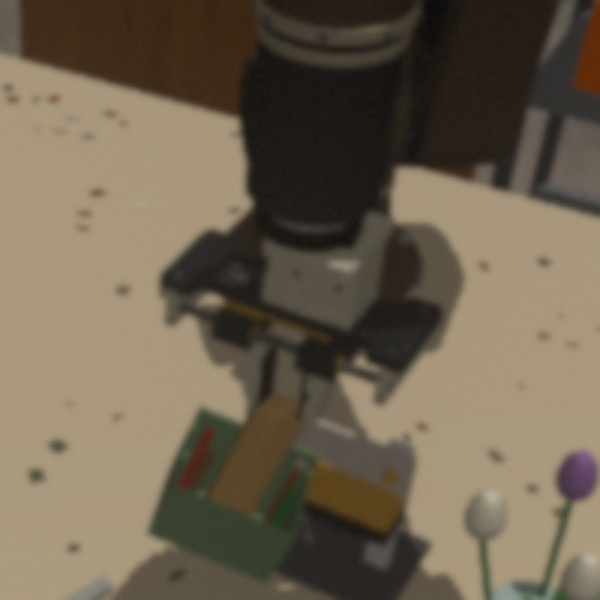

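Request:
step_arm:
  moves:
    - [[0,0,3,0,8.7],[0,0,3,0,8.7],[0,0,3,0,8.7],[0,0,2,0,8.7],[0,0,0,0,8.7],[0,0,0,0,8.7]]

```text
clock: 12.9
tool_pos: [0.5581, 0.1758, 0.3195]
orientation: [-179.9, -0.1, -2.5]
force: [0.2, 0.7, -1.5]
opening: 0.0725
gripper_force: 0.0
```

```bash
python3 - <<'E'
from h import *
snap("scene","s5");snap("top","t5");snap("wrist","w5")
p=cv2.imread('pics/s5.png')[100:300,270:470];q=cv2.imread('pics/w5.png')[20:320,100:520];cv2.imwrite('pics/c5.png',np.hstack([cv2.resize(p,(300,300)),cv2.resize(q,(420,300))]))
E
```

```text
(no output)
```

View pics/c5.png

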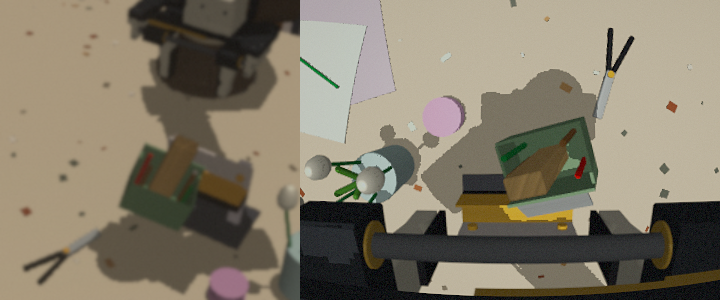

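```bash
cat > pose.py <<'E'
from h import *
def planes(t,fish,box):
    z=load(t);C=cloud(z,fish);hsv=cv2.cvtColor(z['p'],cv2.COLOR_BGR2HSV);h,s,v=[hsv[...,i].astype(int) for i in range(3)]
    inb=np.all((C>np.array(box)[:,0])&(C<np.array(box)[:,1]),axis=2)
    rng=np.random.default_rng(0)
    for nm,m in(('wood',(h>8)&(h<22)&(s>60)),('green',(h>35)&(h<90)&(s>50))):
        Q=C[m&inb];print(t,nm,len(Q))
        for _ in range(3):
            if len(Q)<40: break
            best=None
            for k in range(400):
                a,b,c=Q[rng.choice(len(Q),3,False)];n=np.cross(b-a,c-a);l=np.linalg.norm(n)
                if l<2e-5: continue
                n/=l;i=abs((Q-a)@n)<.0012
                if best is None or i.sum()>best.sum(): best=i
            S=Q[best];c=S.mean(0);n=np.linalg.svd(S-c,full_matrices=False)[2][2];n*=np.sign(n@(z['e']-c))
            print('  n',n.round(3),'c',c.round(4),'N',len(S),'min',S.min(0).round(3),'max',S.max(0).round(3));Q=Q[~best]
E
python3 - <<'E'
from pose import *
planes('w5',True,[(.42,.65),(.02,.28),(.02,.3)])
planes('s5',False,[(.42,.65),(.02,.28),(.01,.3)])
E
```

```text
w5 wood 3815
  n [-0.029  0.27   0.962] c [0.5453 0.1689 0.2377] N 770 min [0.53  0.15  0.232] max [0.56  0.19  0.243]
  n [-0.014  0.003  1.   ] c [0.4659 0.2076 0.1035] N 727 min [0.448 0.101 0.102] max [0.562 0.26  0.106]
  n [ 0.97   0.237 -0.05 ] c [0.5578 0.155  0.1839] N 648 min [0.552 0.119 0.093] max [0.563 0.187 0.24 ]
w5 green 4041
  n [-0.018  0.285  0.958] c [0.5543 0.1223 0.0891] N 1148 min [0.511 0.066 0.072] max [0.588 0.18  0.106]
  n [ 0.967  0.25  -0.052] c [0.515  0.1204 0.1488] N 866 min [0.496 0.067 0.089] max [0.527 0.19  0.187]
  n [ 0.253 -0.922  0.293] c [0.5627 0.0877 0.145 ] N 426 min [0.522 0.069 0.099] max [0.6   0.103 0.186]
s5 wood 1449
  n [ 0.98   0.196 -0.041] c [0.5571 0.1568 0.1835] N 282 min [0.552 0.123 0.12 ] max [0.562 0.188 0.244]
  n [ 0.999 -0.048  0.01 ] c [0.4946 0.2235 0.1182] N 238 min [0.492 0.186 0.084] max [0.498 0.26  0.148]
  n [ 0.999 -0.051  0.018] c [0.4963 0.22   0.1222] N 116 min [0.494 0.185 0.088] max [0.499 0.26  0.147]
s5 green 1126
  n [ 0.969  0.238 -0.068] c [0.5854 0.1451 0.1154] N 424 min [0.571 0.089 0.072] max [0.599 0.202 0.159]
  n [ 0.969  0.238 -0.065] c [0.5825 0.1499 0.1175] N 180 min [0.57  0.089 0.07 ] max [0.598 0.202 0.159]
  n [ 0.967  0.25  -0.053] c [0.5109 0.1349 0.1432] N 108 min [0.498 0.086 0.079] max [0.524 0.186 0.183]
```

Request:
step_arm:
  moves:
    - [[-0.6,-0.6,0,0.14,8.7],[-0.6,-0.5,0,0.148,8.7],[0,0,-3,0,8.7],[0,0,-4,0,8.7],[0,0,-4,0,8.7],[0,0,-2.5,0,8.7],[0,0,-1.5,0,8.7],[0,0,-0.7,0,8.7],[0,0,0,0,3],[0,0,0,0,3]]

```text
clock: 14.05
tool_pos: [0.5466, 0.1653, 0.1627]
orientation: [180.0, -0.0, 14.0]
force: [0.0, -0.9, 1.2]
opening: 0.0758
gripper_force: 0.0
```

Request:
step_arm:
  moves:
    - [[0,0,0,0,3],[0,0,0,0,3],[0,0,0,0,3],[0,0,0,0,3],[0,0,0,0,3],[0,0,0,0,3],[0,0,0,0,3],[0,0,0,0,3]]

```text
clock: 14.85
tool_pos: [0.5466, 0.1649, 0.1625]
orientation: [180.0, -0.0, 14.0]
force: [1.5, -3.6, 4.6]
opening: 0.0486
gripper_force: 28.9
```

```bash
python3 - <<'E'
from pose import *
snap("scene","s6");snap("wrist","w6")
planes('w6',True,[(.42,.65),(.02,.28),(.02,.26)])
planes('s6',False,[(.42,.65),(.02,.28),(.01,.26)])
E
```

```text
w6 wood 6867
  n [ 0.968  0.246 -0.052] c [0.5574 0.1583 0.19  ] N 4088 min [0.547 0.113 0.091] max [0.567 0.207 0.238]
  n [-0.069  0.265  0.962] c [0.5395 0.166  0.2385] N 1166 min [0.53  0.139 0.231] max [0.551 0.191 0.247]
  n [ 0.252 -0.925  0.284] c [0.5541 0.1348 0.1823] N 447 min [0.539 0.108 0.1  ] max [0.563 0.152 0.242]
w6 green 6972
  n [-0.02   0.289  0.957] c [0.5597 0.121  0.0897] N 2609 min [0.526 0.075 0.071] max [0.596 0.179 0.104]
  n [ 0.967  0.251 -0.042] c [0.5864 0.1441 0.1276] N 1275 min [0.571 0.086 0.073] max [0.6   0.204 0.161]
  n [ 0.255 -0.923  0.29 ] c [0.5469 0.1883 0.1127] N 1023 min [0.518 0.172 0.072] max [0.571 0.202 0.138]
s6 wood 1474
  n [ 0.974  0.22  -0.055] c [0.5575 0.1564 0.1828] N 292 min [0.552 0.124 0.12 ] max [0.563 0.193 0.241]
  n [ 0.999 -0.043  0.03 ] c [0.4948 0.2241 0.1207] N 233 min [0.492 0.186 0.083] max [0.497 0.261 0.146]
  n [ 0.973  0.222 -0.056] c [0.5547 0.1624 0.1901] N 166 min [0.549 0.123 0.12 ] max [0.561 0.194 0.244]
s6 green 1081
  n [ 0.968  0.244 -0.055] c [0.5853 0.1461 0.1157] N 435 min [0.571 0.09  0.073] max [0.599 0.204 0.158]
  n [ 0.968  0.246 -0.042] c [0.5821 0.1528 0.122 ] N 137 min [0.569 0.094 0.073] max [0.597 0.203 0.156]
  n [ 0.969  0.242 -0.054] c [0.5895 0.1384 0.1194] N 122 min [0.574 0.093 0.079] max [0.601 0.201 0.162]
```

Request:
step_arm:
  moves:
    - [[0,-0.2,0,0,3],[0,-0.4,0,0,3],[0,-0.4,0,0,3],[0,-0.4,0,0,3]]

```text
clock: 15.35
tool_pos: [0.5481, 0.1545, 0.164]
orientation: [-179.7, -0.4, 14.0]
force: [-0.3, 7.3, 13.7]
opening: 0.0468
gripper_force: 28.6
```

Request:
step_arm:
  moves:
    - [[0,-0.1,0.3,0,3],[0,-0.3,0.2,0,3],[0,-0.3,0,0,3]]

```text
clock: 15.65
tool_pos: [0.5458, 0.145, 0.1668]
orientation: [-179.9, 0.0, 14.0]
force: [-1.6, 4.8, 3.8]
opening: 0.045
gripper_force: 28.9
```

```bash
python3 - <<'E'
from pose import *
o=ctrl.get_obs();print({k:np.round(o[k],3) for k in('tool_pos','force','moment','opening')})
snap("wrist","w7")
planes('w7',True,[(.42,.65),(.02,.28),(.02,.26)])
p=cv2.imread('pics/w7.png');cv2.imwrite('pics/c7.png',p)
E
```

```text
{'tool_pos': array([0.546, 0.145, 0.167]), 'force': array([-1.649,  4.784,  3.843]), 'moment': array([ 1.777,  0.781, -0.564]), 'opening': np.float64(0.045)}
w7 wood 6806
  n [ 0.987  0.163 -0.008] c [0.5554 0.1405 0.189 ] N 4242 min [0.547 0.106 0.087] max [0.56  0.184 0.24 ]
  n [-0.042  0.166  0.985] c [0.5376 0.1437 0.2402] N 1197 min [0.529 0.127 0.235] max [0.553 0.171 0.244]
  n [ 0.88   0.471 -0.057] c [0.5591 0.1351 0.1508] N 493 min [0.494 0.092 0.085] max [0.579 0.251 0.236]
w7 green 7371
  n [-0.019  0.175  0.984] c [0.5541 0.117  0.087 ] N 2458 min [0.521 0.067 0.076] max [0.594 0.175 0.097]
  n [0.986 0.167 0.006] c [0.5841 0.1335 0.127 ] N 1643 min [0.573 0.076 0.073] max [0.594 0.191 0.158]
  n [ 0.169 -0.968  0.184] c [0.5478 0.1801 0.1219] N 897 min [0.519 0.168 0.078] max [0.576 0.189 0.143]
```

View pics/c7.png

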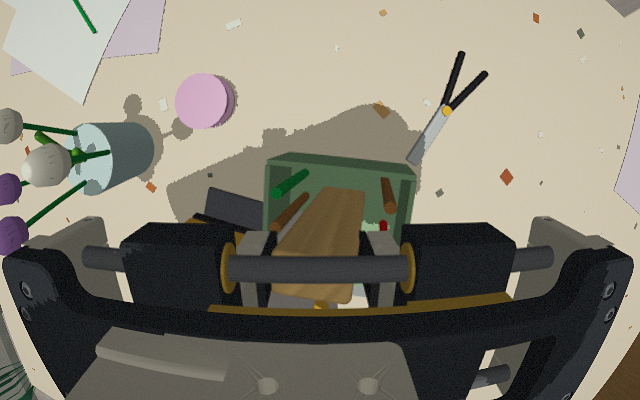

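Request:
step_arm:
  moves:
    - [[0,-0.3,0,-0.03,3],[0,-0.4,0.1,-0.03,3],[0,-0.4,0.1,-0.02,3],[0,-0.4,0,0,3],[0,-0.4,0,0,3]]

```text
clock: 16.2
tool_pos: [0.5453, 0.1253, 0.1684]
orientation: [-179.9, 0.1, 9.4]
force: [-2.9, 7.6, -2.7]
opening: 0.042
gripper_force: 29.6
```

Request:
step_arm:
  moves:
    - [[0,-0.4,0,0,3],[0,-0.4,0,0,3],[0,-0.4,0,0,3],[0,-0.4,0,0,3],[0,-0.4,0,0,3]]

```text
clock: 16.7
tool_pos: [0.5461, 0.1055, 0.1691]
orientation: [-179.9, -0.0, 9.4]
force: [-1.0, 3.8, 1.1]
opening: 0.0417
gripper_force: 29.5
```

Request:
step_arm:
  moves:
    - [[0,-0.5,0,0,3],[0,-0.5,0,0,3],[0,-0.5,0,0,3],[0,-0.5,0,0,3],[0,-0.5,0,0,3],[0,-0.5,0,0,3],[0,-0.5,0,0,3],[0,-0.5,0,0,3],[0,-0.5,0,0,3]]

```text
clock: 17.6
tool_pos: [0.5461, 0.0597, 0.169]
orientation: [180.0, 0.0, 9.4]
force: [-0.7, 0.2, -1.7]
opening: 0.0416
gripper_force: 29.1
```

Request:
step_arm:
  moves:
    - [[0,-0.5,0,0,3],[0,-0.5,0,0,3],[0,-0.5,0,0,3],[0,-0.5,0,0,3],[0,-0.5,0,0,3],[0,-0.3,0,0,3],[0,0,0,0,3]]

```text
clock: 18.3
tool_pos: [0.5461, 0.0318, 0.1691]
orientation: [180.0, -0.0, 9.4]
force: [-0.6, 0.0, -2.3]
opening: 0.0416
gripper_force: 29.1
```

```bash
python3 - <<'E'
from pose import *
o=ctrl.get_obs();print({k:np.round(o[k],3) for k in('clock','tool_pos','force','moment','opening')})
snap("scene","s8");snap("wrist","w8")
planes('w8',True,[(.42,.65),(-.06,.12),(.02,.26)])
planes('s8',False,[(.42,.65),(-.06,.12),(.02,.26)])
E
```

```text
{'clock': np.float64(18.3), 'tool_pos': array([0.546, 0.032, 0.169]), 'force': array([-0.647,  0.019, -2.28 ]), 'moment': array([ 0.051, -0.079, -0.009]), 'opening': np.float64(0.042)}
w8 wood 6294
  n [1.    0.008 0.004] c [0.5536 0.032  0.186 ] N 4036 min [0.552 0.011 0.087] max [0.555 0.057 0.239]
  n [-0.081  0.007  0.997] c [0.536  0.0297 0.2391] N 1202 min [0.53  0.012 0.237] max [0.551 0.068 0.241]
  n [0.947 0.322 0.003] c [0.5572 0.0308 0.1496] N 533 min [ 0.542 -0.007  0.084] max [0.571 0.07  0.234]
w8 green 7535
  n [0.004 0.012 1.   ] c [0.5459 0.0294 0.0832] N 2352 min [ 0.505 -0.025  0.081] max [0.582 0.081 0.085]
  n [1.    0.005 0.013] c [0.5817 0.0313 0.1238] N 1621 min [ 0.58  -0.025  0.08 ] max [0.583 0.085 0.147]
  n [ 0.011 -1.     0.017] c [0.5468 0.0812 0.1278] N 841 min [0.506 0.08  0.081] max [0.58  0.083 0.15 ]
s8 wood 996
  n [1.    0.012 0.012] c [0.5524 0.0341 0.1836] N 295 min [0.551 0.012 0.122] max [0.554 0.057 0.255]
  n [0.999 0.036 0.004] c [0.5544 0.0313 0.2003] N 110 min [0.553 0.011 0.125] max [0.557 0.058 0.253]
  n [1.    0.016 0.01 ] c [0.5501 0.0322 0.1841] N 111 min [ 0.549 -0.019  0.12 ] max [0.552 0.056 0.253]
s8 green 1003
  n [ 1.    -0.002 -0.008] c [0.5809 0.0332 0.1137] N 367 min [ 0.579 -0.02   0.081] max [0.582 0.087 0.147]
  n [-0.005  1.    -0.01 ] c [0.5476 0.0859 0.122 ] N 172 min [0.504 0.084 0.088] max [0.587 0.087 0.167]
  n [ 1.   -0.   -0.01] c [0.5828 0.0273 0.1154] N 134 min [ 0.582 -0.018  0.083] max [0.584 0.084 0.149]
```

Request:
step_arm:
  moves:
    - [[-0.5,-1,0,0,3],[-0.7,-2,0,0,3],[-1,-2.5,0,0,3],[-1,-2.5,0,0,3],[-1,-2.5,-0.5,0,3],[-1,-2,-1,0,3],[-0.7,-1.5,-1.5,0,3],[-0.6,-0.9,-1.5,0,3],[0,0,-1.5,0,3],[0,0,-1,0,3]]

```text
clock: 19.4
tool_pos: [0.4803, -0.1174, 0.0983]
orientation: [-180.0, 0.0, 9.4]
force: [-0.4, -0.7, -2.5]
opening: 0.0413
gripper_force: 29.1
```

Request:
step_arm:
  moves:
    - [[0,0,-0.3,0,3],[0,0,-0.3,0,3],[0,0,-0.2,0,3],[0,0,-0.1,0,3],[0,0,0,0,3]]

```text
clock: 19.9
tool_pos: [0.482, -0.1167, 0.0908]
orientation: [180.0, -0.1, 9.4]
force: [0.5, -0.2, 0.5]
opening: 0.0414
gripper_force: 29.1
```

Request:
step_arm:
  moves:
    - [[0,0,0,0,8.7],[0,0,0,0,8.7],[0,0,0,0,8.7],[0,0,0,0,8.7]]

```text
clock: 20.3
tool_pos: [0.4811, -0.1168, 0.0901]
orientation: [180.0, -0.0, 9.4]
force: [-0.7, 0.7, -0.4]
opening: 0.0681
gripper_force: 0.0
```

```bash
python3 - <<'E'
from pose import *
o=ctrl.get_obs();print({k:np.round(o[k],3) for k in('clock','tool_pos','force','opening')})
snap("scene","s9");snap("wrist","w9")
planes('w9',True,[(.35,.55),(-.2,-.03),(.02,.2)])
planes('s9',False,[(.35,.55),(-.2,-.03),(.02,.2)])
E
```

```text
{'clock': np.float64(20.3), 'tool_pos': array([ 0.481, -0.117,  0.09 ]), 'force': array([-0.677,  0.697, -0.42 ]), 'opening': np.float64(0.068)}
w9 wood 6106
  n [1.    0.016 0.   ] c [ 0.4898 -0.1177  0.1113] N 4022 min [ 0.488 -0.156  0.02 ] max [ 0.491 -0.099  0.193]
  n [-0.053 -0.003  0.999] c [ 0.4718 -0.1209  0.1602] N 1091 min [ 0.465 -0.138  0.159] max [ 0.488 -0.083  0.161]
  n [0.946 0.325 0.004] c [ 0.494  -0.1205  0.0745] N 503 min [ 0.479 -0.157  0.02 ] max [ 0.507 -0.08   0.159]
w9 green 4904
  n [1.    0.012 0.02 ] c [ 0.5176 -0.1169  0.0514] N 1367 min [ 0.515 -0.174  0.02 ] max [ 0.519 -0.064  0.068]
  n [-0.009  1.     0.003] c [ 0.4827 -0.17    0.0516] N 922 min [ 0.439 -0.172  0.02 ] max [ 0.518 -0.169  0.089]
  n [ 0.007 -1.     0.013] c [ 0.4798 -0.0678  0.0518] N 808 min [ 0.441 -0.069  0.02 ] max [ 0.515 -0.066  0.072]
s9 wood 738
  n [ 1.    -0.014 -0.006] c [ 0.4884 -0.1173  0.1026] N 189 min [ 0.487 -0.169  0.041] max [ 0.49  -0.094  0.177]
  n [ 0.972  0.233 -0.01 ] c [ 0.4863 -0.1127  0.1095] N 95 min [ 0.475 -0.165  0.04 ] max [ 0.499 -0.063  0.171]
  n [0.999 0.035 0.004] c [ 0.4911 -0.1158  0.1095] N 81 min [ 0.49  -0.166  0.047] max [ 0.493 -0.096  0.161]
s9 green 662
  n [ 0.999  0.02  -0.041] c [ 0.5172 -0.1141  0.0441] N 185 min [ 0.514 -0.17   0.02 ] max [ 0.52  -0.061  0.069]
  n [-0.014  0.998  0.056] c [ 0.4853 -0.0626  0.0528] N 82 min [ 0.446 -0.066  0.022] max [ 0.521 -0.06   0.083]
  n [ 1.     0.027 -0.01 ] c [ 0.5153 -0.1204  0.046 ] N 80 min [ 0.512 -0.17   0.022] max [ 0.517 -0.06   0.074]
```

Request:
step_arm:
  moves:
    - [[-0.3,-0.1,-0.3,-0.15,8.7],[0,0,-0.3,0,8.7],[0,0,0,0,3],[0,0,0,0,3],[0,0,0,0,3],[0,0,0,0,3],[0,0,0,0,3],[0,0,0,0,3],[0,0,0,0,3],[0,0,0,0,3]]

```text
clock: 21.4
tool_pos: [0.4781, -0.1179, 0.084]
orientation: [180.0, 0.0, 0.8]
force: [-0.8, -1.0, -0.9]
opening: 0.0401
gripper_force: 30.0
```

Request:
step_arm:
  moves:
    - [[0,0,0.5,0,3],[0.5,0,1.5,0,3],[1,0,2.5,0,3],[1.5,0,2.5,0,3],[1.5,0,2.5,0,3],[1.5,0,1.5,0,3],[1.5,0,1,0,3],[1.5,0,0.5,0,3],[1,0.5,0,0,3],[0,1.5,0,0,3]]

```text
clock: 22.4
tool_pos: [0.5785, -0.0979, 0.2081]
orientation: [180.0, 0.1, 0.7]
force: [0.4, 0.3, -3.1]
opening: 0.0399
gripper_force: 30.0
```

Request:
step_arm:
  moves:
    - [[0,2.5,0,0,3],[0,3.2,0,-0.01,3],[0,3.2,0,-0.01,3],[0,3.2,0,-0.01,3],[0,3.2,0,-0.01,3],[0,3.2,0,-0.01,3],[0,3.2,0,-0.007,3],[0,3.2,0,0,3],[0,1.6,0,0,3],[0,0.8,0,0,3]]

```text
clock: 23.4
tool_pos: [0.5771, 0.1768, 0.2085]
orientation: [180.0, 0.1, -2.3]
force: [-0.1, -0.6, -3.0]
opening: 0.0395
gripper_force: 30.0
```

Request:
step_arm:
  moves:
    - [[-1,0,0,0,3],[-1,0,0,0,3],[-0.5,0,0,0,3],[-0.3,0,0,0,3],[0,0,0,0,3]]

```text
clock: 23.9
tool_pos: [0.5499, 0.1747, 0.2096]
orientation: [-180.0, -0.0, -2.5]
force: [-0.8, -0.8, -2.2]
opening: 0.0398
gripper_force: 30.0
```

```bash
python3 - <<'E'
from pose import *
o=ctrl.get_obs();print({k:np.round(o[k],3) for k in('clock','tool_pos','force','opening')})
snap("wrist","w10")
planes('w10',True,[(.47,.65),(.08,.28),(.1,.285)])
E
```

```text
{'clock': np.float64(23.9), 'tool_pos': array([0.55 , 0.175, 0.21 ]), 'force': array([-0.842, -0.827, -2.21 ]), 'opening': np.float64(0.04)}
w10 wood 5577
  n [ 0.999 -0.046  0.001] c [0.5615 0.1737 0.2361] N 4528 min [0.559 0.123 0.134] max [0.563 0.21  0.285]
  n [ 0.963  0.271 -0.   ] c [0.5654 0.1721 0.1969] N 528 min [0.553 0.135 0.13 ] max [0.576 0.213 0.28 ]
  n [0.963 0.268 0.003] c [0.5605 0.1815 0.2019] N 223 min [0.551 0.134 0.135] max [0.574 0.214 0.231]
w10 green 7825
  n [-0.007  0.01   1.   ] c [0.556  0.1697 0.13  ] N 2441 min [0.512 0.119 0.128] max [0.59  0.225 0.132]
  n [ 0.999 -0.046  0.008] c [0.5893 0.172  0.1714] N 1501 min [0.585 0.118 0.129] max [0.592 0.227 0.194]
  n [0.031 0.999 0.016] c [0.5539 0.1227 0.1739] N 921 min [0.518 0.121 0.129] max [0.585 0.125 0.198]
```

Request:
step_arm:
  moves:
    - [[-0.4,0.02,0,0,3],[-0.4,0.02,0,0,3],[-0.5,0.02,0.15,0,3],[-0.5,0.02,0.15,0,3],[-0.5,0.02,0.15,0,3],[-0.5,0.02,0.1,0,3],[-0.4,0.02,0.1,0,3],[0,0,0,0,3]]

```text
clock: 24.75
tool_pos: [0.5176, 0.1767, 0.2159]
orientation: [-180.0, -0.0, -2.4]
force: [2.4, -1.4, -2.9]
opening: 0.0397
gripper_force: 30.0
```

```bash
python3 - <<'E'
from pose import *
o=ctrl.get_obs();print({k:np.round(o[k],3) for k in('clock','tool_pos','force','moment','opening')})
snap("wrist","w11")
planes('w11',True,[(.47,.65),(.08,.28),(.1,.285)])
E
```

```text
{'clock': np.float64(24.75), 'tool_pos': array([0.518, 0.177, 0.216]), 'force': array([ 2.424, -1.373, -2.93 ]), 'moment': array([-0.524, -0.759,  0.038]), 'opening': np.float64(0.04)}
w11 wood 7335
  n [ 0.983 -0.041  0.178] c [0.5375 0.1755 0.2368] N 5872 min [0.527 0.156 0.144] max [0.555 0.195 0.285]
  n [0.945 0.278 0.172] c [0.5461 0.1756 0.2083] N 744 min [0.527 0.136 0.14 ] max [0.563 0.216 0.282]
  n [0.943 0.282 0.177] c [0.5393 0.1911 0.2081] N 231 min [0.527 0.136 0.139] max [0.562 0.216 0.266]
w11 green 9700
  n [ 0.981 -0.042  0.191] c [0.575  0.173  0.1857] N 2761 min [0.567 0.119 0.144] max [0.584 0.229 0.208]
  n [-0.174  0.008  0.985] c [0.5431 0.1721 0.1383] N 2205 min [0.506 0.123 0.131] max [0.585 0.227 0.146]
  n [0.041 0.999 0.005] c [0.5345 0.1245 0.1836] N 1126 min [0.499 0.122 0.131] max [0.578 0.127 0.211]
```

Request:
step_arm:
  moves:
    - [[-0.5,0.02,0.1,0,3],[-0.5,0.02,0.1,0,3],[-0.5,0.02,0.05,0,3],[-0.5,0.02,0,0,3],[-0.2,0,0,0,3],[0,0,0,0,3]]

```text
clock: 25.4
tool_pos: [0.4959, 0.1776, 0.2183]
orientation: [-180.0, -0.0, -2.4]
force: [3.4, 0.3, -2.1]
opening: 0.0397
gripper_force: 30.0
```

```bash
python3 - <<'E'
from pose import *
o=ctrl.get_obs();print({k:np.round(o[k],3) for k in('clock','tool_pos','force','moment','opening')})
snap("wrist","w12")
planes('w12',True,[(.47,.65),(.08,.28),(.1,.285)])
E
```

```text
{'clock': np.float64(25.4), 'tool_pos': array([0.496, 0.178, 0.218]), 'force': array([ 3.377,  0.259, -2.148]), 'moment': array([ 0.038, -1.249, -0.033]), 'opening': np.float64(0.04)}
w12 wood 8753
  n [ 0.948 -0.041  0.315] c [0.5232 0.1762 0.2387] N 7049 min [0.506 0.156 0.152] max [0.552 0.196 0.285]
  n [0.912 0.278 0.302] c [0.5346 0.177  0.2146] N 962 min [0.505 0.137 0.148] max [0.554 0.216 0.285]
  n [0.903 0.287 0.321] c [0.5269 0.1855 0.2208] N 254 min [0.506 0.136 0.147] max [0.553 0.216 0.283]
w12 green 11542
  n [ 0.946 -0.04   0.323] c [0.5677 0.1743 0.1931] N 4228 min [0.556 0.119 0.155] max [0.582 0.229 0.218]
  n [ 0.947 -0.039  0.317] c [0.4929 0.1751 0.1779] N 1657 min [0.478 0.123 0.133] max [0.51  0.233 0.215]
  n [-0.318  0.01   0.948] c [0.5344 0.1693 0.1434] N 1409 min [0.505 0.124 0.134] max [0.555 0.228 0.151]
```

Request:
step_arm:
  moves:
    - [[0.5,-0.02,0,0,3],[0.5,-0.02,0,0,3],[0.5,-0.02,0,0,3],[0,0,-0.5,0,3],[0,0,-1,0,3],[0,0,-1,0,3],[0,0,-1,0,3],[0,0,-0.6,0,3],[0,0,-0.3,0,3],[0,0,0,0,3]]

```text
clock: 26.45
tool_pos: [0.511, 0.1767, 0.1736]
orientation: [180.0, 0.0, -2.4]
force: [-0.2, -0.3, -2.6]
opening: 0.0397
gripper_force: 30.0
```

Request:
step_arm:
  moves:
    - [[0,0,-0.2,0,3],[0,0,-0.2,0,3],[0,0,-0.2,0,3],[0,0,0,0,3]]

```text
clock: 26.85
tool_pos: [0.511, 0.1767, 0.1679]
orientation: [180.0, 0.0, -2.5]
force: [-0.5, -0.3, -2.2]
opening: 0.0401
gripper_force: 30.0
```

```bash
python3 - <<'E'
from pose import *
o=ctrl.get_obs();print({k:np.round(o[k],3) for k in('clock','tool_pos','force','moment','opening')})
snap("wrist","w13")
planes('w13',True,[(.47,.65),(.08,.28),(.06,.255)])
E
```

```text
{'clock': np.float64(26.85), 'tool_pos': array([0.511, 0.177, 0.168]), 'force': array([-0.524, -0.322, -2.233]), 'moment': array([-0.051,  0.101, -0.053]), 'opening': np.float64(0.04)}
w13 wood 10877
  n [ 0.949 -0.04   0.312] c [0.5368 0.1754 0.1923] N 7710 min [0.52  0.155 0.102] max [0.567 0.195 0.241]
  n [-0.35   0.015  0.936] c [0.5034 0.1769 0.2416] N 1153 min [0.497 0.157 0.238] max [0.509 0.197 0.245]
  n [0.914 0.277 0.296] c [0.5488 0.1774 0.1649] N 950 min [0.521 0.135 0.097] max [0.568 0.215 0.238]
w13 green 11601
  n [ 0.948 -0.041  0.315] c [0.5829 0.1728 0.1416] N 4145 min [0.571 0.118 0.103] max [0.597 0.229 0.168]
  n [ 0.949 -0.037  0.313] c [0.5077 0.1695 0.1264] N 1496 min [0.493 0.122 0.082] max [0.524 0.232 0.164]
  n [-0.315  0.011  0.949] c [0.5494 0.1697 0.0928] N 1537 min [0.522 0.123 0.083] max [0.596 0.227 0.108]
```

Request:
step_arm:
  moves:
    - [[0,0,-0.1,0,3],[0,0,-0.1,0,3],[0,0,-0.1,0,3],[0,0,0,0,3]]

```text
clock: 27.3
tool_pos: [0.5108, 0.1767, 0.1651]
orientation: [180.0, 0.0, -2.5]
force: [-3.6, 0.7, 0.5]
opening: 0.0398
gripper_force: 30.0
```

Request:
step_arm:
  moves:
    - [[0,0,-0.1,0,3],[0,0,-0.1,0,3],[0,0,0,0,3]]

```text
clock: 27.6
tool_pos: [0.511, 0.1768, 0.1631]
orientation: [-180.0, 0.0, -2.5]
force: [-4.8, 0.5, 3.3]
opening: 0.0401
gripper_force: 30.0
```

Request:
step_arm:
  moves:
    - [[0.2,-0.01,0,0,3],[0.2,-0.01,-0.05,0,3],[0.2,-0.01,-0.05,0,3],[0.26,-0.01,-0.1,0,3],[0,0,0,0,3]]

```text
clock: 28.1
tool_pos: [0.5198, 0.1763, 0.1605]
orientation: [180.0, 0.0, -2.5]
force: [-4.0, 0.9, -0.3]
opening: 0.04
gripper_force: 30.0
```

```bash
python3 - <<'E'
from pose import *
o=ctrl.get_obs();print({k:np.round(o[k],3) for k in('clock','tool_pos','force','moment','opening')})
snap("wrist","w14")
planes('w14',True,[(.47,.65),(.08,.28),(.06,.255)])
E
```

```text
{'clock': np.float64(28.1), 'tool_pos': array([0.52 , 0.176, 0.161]), 'force': array([-3.987,  0.887, -0.305]), 'moment': array([ 0.362,  1.709, -0.007]), 'opening': np.float64(0.04)}
w14 wood 9219
  n [ 0.98  -0.042  0.196] c [0.5399 0.1752 0.1846] N 6473 min [0.529 0.14  0.088] max [0.559 0.195 0.234]
  n [-0.238  0.013  0.971] c [0.5125 0.1765 0.2352] N 1252 min [0.506 0.157 0.233] max [0.518 0.196 0.237]
  n [0.945 0.274 0.179] c [0.5491 0.1759 0.1554] N 770 min [0.529 0.136 0.085] max [0.567 0.215 0.231]
w14 green 10006
  n [ 0.98  -0.041  0.197] c [0.5803 0.1739 0.1256] N 2929 min [0.572 0.119 0.087] max [0.59  0.228 0.154]
  n [-0.194  0.017  0.981] c [0.5473 0.1767 0.0833] N 1722 min [0.511 0.122 0.075] max [0.567 0.227 0.089]
  n [0.042 0.999 0.003] c [0.5382 0.1242 0.1278] N 1090 min [0.501 0.122 0.076] max [0.573 0.126 0.156]
```

Request:
step_arm:
  moves:
    - [[0.2,-0.01,-0.1,0,3],[0.2,-0.01,-0.12,0,3],[0.2,-0.01,-0.12,0,3],[0.15,-0.01,-0.12,0,3],[0,0,0,0,3]]

```text
clock: 28.65
tool_pos: [0.5282, 0.176, 0.1569]
orientation: [-180.0, -0.1, -2.4]
force: [-1.4, -1.2, 2.8]
opening: 0.04
gripper_force: 30.0
```

Request:
step_arm:
  moves:
    - [[0.2,-0.01,-0.14,0,3],[0.2,-0.01,-0.14,0,3],[0.15,-0.01,-0.12,0,3],[0.1,0,-0.1,0,3],[0,0,0,0,3]]

```text
clock: 29.15
tool_pos: [0.5347, 0.1758, 0.152]
orientation: [-180.0, -0.1, -2.4]
force: [-0.7, -0.9, 4.8]
opening: 0.0402
gripper_force: 30.0
```

```bash
python3 - <<'E'
from pose import *
o=ctrl.get_obs();print({k:np.round(o[k],3) for k in('clock','tool_pos','force','moment','opening')})
snap("wrist","w15")
planes('w15',True,[(.47,.65),(.08,.28),(.06,.255)])
E
```

```text
{'clock': np.float64(29.15), 'tool_pos': array([0.535, 0.176, 0.152]), 'force': array([-0.698, -0.863,  4.819]), 'moment': array([-0.06 ,  0.905, -0.013]), 'opening': np.float64(0.04)}
w15 wood 6727
  n [ 0.999 -0.042 -0.002] c [0.546  0.175  0.1785] N 4466 min [0.544 0.124 0.078] max [0.548 0.194 0.227]
  n [-0.062  0.007  0.998] c [0.5282 0.1759 0.2282] N 1246 min [0.523 0.156 0.227] max [0.533 0.196 0.23 ]
  n [ 0.961  0.275 -0.005] c [0.5497 0.1743 0.1392] N 527 min [0.537 0.136 0.074] max [0.561 0.215 0.223]
w15 green 7872
  n [ 0.005 -0.001  1.   ] c [0.5396 0.1731 0.0723] N 2713 min [0.497 0.124 0.071] max [0.562 0.228 0.074]
  n [ 0.999 -0.046  0.012] c [0.5736 0.1733 0.1135] N 1571 min [0.569 0.119 0.067] max [0.577 0.228 0.137]
  n [0.046 0.999 0.011] c [0.5397 0.1241 0.1164] N 1005 min [0.503 0.121 0.071] max [0.572 0.126 0.14 ]
```

Request:
step_arm:
  moves:
    - [[0,0,0,0,3],[0,0,0,0,3],[0,0,0,0,4.5],[0,0,0,0,5.5],[0,0,0,0,7],[0,0,0,0,8.7],[0,0,0,0,8.7],[0,0,0,0,8.7],[0,0,0,0,8.7]]

```text
clock: 30.1
tool_pos: [0.5337, 0.1757, 0.1514]
orientation: [-180.0, 0.0, -2.5]
force: [-0.8, 0.0, 0.4]
opening: 0.0848
gripper_force: 0.0
```

Request:
step_arm:
  moves:
    - [[0,0,0.5,0,8.7],[0,0,1.5,0,8.7],[0,0,2.5,0,8.7],[0,0,3,0,8.7],[0,0,3,0,8.7],[0,0,2,0,8.7],[0,0,0,0,8.7],[0,0,0,0,8.7]]

```text
clock: 30.9
tool_pos: [0.5337, 0.1758, 0.2769]
orientation: [-179.9, -0.0, -2.5]
force: [0.4, 0.6, -0.4]
opening: 0.0869
gripper_force: 0.0
```

```bash
python3 - <<'E'
from pose import *
o=ctrl.get_obs();print({k:np.round(o[k],3) for k in('clock','tool_pos','force','moment','opening')})
snap("wrist","w16");snap("scene","s16")
planes('w16',True,[(.47,.65),(.08,.28),(.06,.235)])
planes('s16',False,[(.47,.65),(.08,.28),(.03,.235)])
p=cv2.imread('pics/s16.png')[100:300,320:520];q=cv2.imread('pics/w16.png')[20:320,100:520];cv2.imwrite('pics/c16.png',np.hstack([cv2.resize(p,(300,300)),cv2.resize(q,(420,300))]))
E
```

```text
{'clock': np.float64(30.9), 'tool_pos': array([0.534, 0.176, 0.277]), 'force': array([ 0.364,  0.611, -0.44 ]), 'moment': array([-0.01 ,  0.032, -0.029]), 'opening': np.float64(0.087)}
w16 wood 2988
  n [-0.004 -0.004  1.   ] c [0.5341 0.1755 0.228 ] N 1079 min [0.522 0.157 0.227] max [0.546 0.195 0.229]
  n [ 0.999 -0.041 -0.   ] c [0.5456 0.1752 0.1733] N 958 min [0.544 0.156 0.082] max [0.547 0.194 0.229]
  n [ 0.999 -0.042  0.008] c [0.494  0.1866 0.1249] N 378 min [0.49  0.099 0.089] max [0.498 0.259 0.147]
w16 green 4687
  n [ 0.003 -0.001  1.   ] c [0.5408 0.1731 0.072 ] N 1537 min [0.495 0.12  0.071] max [0.575 0.228 0.073]
  n [ 0.999 -0.041  0.005] c [0.4975 0.1761 0.1347] N 827 min [0.494 0.123 0.073] max [0.501 0.231 0.158]
  n [-0.046 -0.999  0.017] c [0.5388 0.2268 0.1176] N 478 min [0.498 0.224 0.07 ] max [0.576 0.23  0.157]
s16 wood 1175
  n [ 1.     0.002 -0.001] c [0.5457 0.1788 0.1725] N 273 min [0.544 0.158 0.111] max [0.547 0.197 0.229]
  n [0.992 0.128 0.01 ] c [0.5427 0.1809 0.1754] N 124 min [0.537 0.158 0.109] max [0.545 0.217 0.23 ]
  n [ 0.999 -0.026 -0.04 ] c [0.4956 0.2154 0.1198] N 106 min [0.492 0.104 0.084] max [0.499 0.26  0.148]
s16 green 1106
  n [ 0.999 -0.048 -0.005] c [0.5731 0.1794 0.1035] N 417 min [0.569 0.123 0.069] max [0.576 0.231 0.137]
  n [0.039 0.999 0.011] c [0.5403 0.2314 0.1061] N 159 min [0.495 0.229 0.07 ] max [0.577 0.233 0.142]
  n [ 0.999 -0.048 -0.007] c [0.5746 0.1719 0.1053] N 144 min [0.572 0.124 0.073] max [0.578 0.228 0.137]
```

View pics/c16.png

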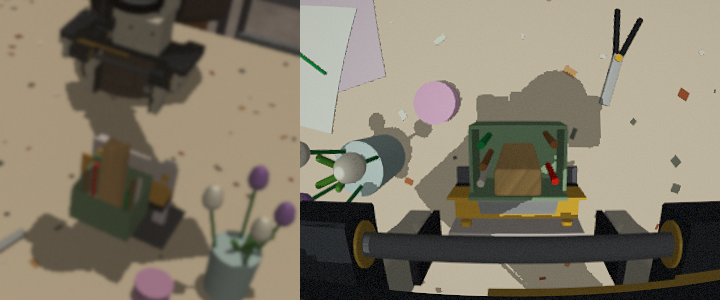

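The caddy hangs upright, square and centred on the cleat, with its origin 70 mm in front of the stand's origin and 68 mm up. The gripper is clear of it, so I am handing in.

```bash
python3 -c "
from plant import close_job
print(close_job())"
```

```text
the job is handed in; nothing more can be done
None
```

The caddy hangs locked on the cleat — upright, square, about in the middle, let go, and handed in at about 31 s — but on my first carry it struck the end of the rail and slipped from the fingers onto the stand (about 10 N at the wrist; the contact force on the stand was not measured), so I freed it, set it down and re-gripped it before hanging it gently.

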